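# Hold the index pin back against its stop

### The job

I need to turn the clutch bell on the indexing fixture: grip the black knob of its sprung index pin and draw it gently straight back, along the pin's own leaning axis, past the point where the nose leaves its hole, until you feel it come up against the rubber stop hidden in the barrel. Finish while still holding the knob in the fingers, with the pin resting firmly against the stop but not wrenched into it. Leave the other things on the bench where they lie.

Things in the scene. Friction and masses are not known exactly. Their poses are not given: they have to be found in the camera images.
- fixture: Indexing fixture bolted to the bench: grey base 235 x 170 x 12 mm, bevelled steel index disc (160 mm across, ring of dark holes) with a dark clutch bell on it (96 mm across, its nut to 90 mm high). Origin on the bench under the disc's centre; z up, x level, away from the plunger, which stands on the -x side in a 28 mm barrel on a post. Yaw within 0.45 rad of facing the robot (0).
- knob (a point): Grip point: centre of the black round knob (30 mm across, 27 mm long) at the plunger's upper end; about 113 mm above the bench when seated; moves with the plunger. The knob reaches 13 mm above and 14 mm below it along the axis; then come 18 mm of 10 mm rod, then the barrel. Nothing stands within 40 mm of the knob to the fixture's +y and -y, so close the fingers along y.
- nose (a point): The lower tip of the plunger's 10 mm pin, on its axis. It moves with the plunger; seated, it stands 10 mm deep in the hole.
- seat (a point): Centre of the mouth of the pin's seat hole in the disc's bevel, on the plunger's axis (fixed). The axis lies in the fixture's x-z plane and leans 15 degrees from vertical, upper end towards -x: the direction of pull is (-0.259, 0, 0.966) in the frame of fixture.
- plunger (a joint): How far the plunger is pulled back along its axis, m: 0 seated, 0.010 nose just out of its hole. Its spring pulls it home with 6 N at 0 and 0.2 N more per mm; let go, it snaps home. The rubber stop is met somewhere between 0.014 and 0.023, different every time and hidden in the barrel.
- bumper (a joint): How far the hidden rubber stop is squeezed, m: 0 untouched. It pushes back with 2.5 N per mm on top of the plunger's spring (8.8 to 10.6 N where the stop is met), so the pull on the knob rises suddenly. A total pull of 13 to 20 N rests well against the stop; 28 N wrenches it.
- puller: Bystander: loose green plastic two-jaw gear puller lying flat, 180 x 110 x 22 mm. Origin on the bench under its crossbar.
- drift: Bystander: brass drift with red handle, 210 mm long along its x, 26 mm thick, lying. Origin on the bench under its middle.
- ratchet: Bystander: chrome socket wrench, 210 mm long along its x, 36 mm wide at the head, 22 mm high, lying. Origin on the bench near its middle.
- grease: Bystander: closed plain metal can, 64 mm across, 80 mm high, standing. Origin under its centre.
- socket: Bystander: long steel socket, a tube 30 mm across and 60 mm high, standing. Origin under its centre.
- tray: Bystander: open dark steel tray 120 x 90 x 30 mm. Origin under its centre.
- bearing: Bystander: steel bearing ring 52 mm across, 15 mm high, lying flat. Origin under its centre.

How it is judged:
At the end, for the whole second after the job is handed in: The plunger is drawn back (joint over 13.5 mm, nose more than 3 mm clear of the seat hole) and held by the fingers against the rubber stop, which is squeezed by 0.6 to 7 mm (1.5 to 17.5 N), through the last second (value of joint plunger above 0.0135 m and value of joint bumper between 0.0006 and 0.007 m and distance between nose and seat above 0.003 m and contact force between the fingers and plunger above 2 N); the arm keeps its last pose, push and grip.
It fails at once if the stop is wrenched: squeezed by more than 7.5 mm (about 19 N on top of the spring) (value of joint bumper above 0.0075 m).
It fails at once if a bystander is moved by more than 20 mm (distance of any of puller, drift, ratchet, grease, socket, tray, bearing from where it was at the start of the episode above 0.02 m).
It also fails if it takes over 35 s, if anything falls off the work surface, if the arm or the gripper's body presses on something with over 40 N, if the wrist force passes 120 N, or if a joint passes its speed limit or range.

### The arm

A 7-joint arm with a two-finger parallel gripper is mounted at the origin on the work surface. World frame = base frame: x ahead of the robot, y to its left, z up, the work surface at z = 0. Lengths are in m, angles in rad, forces in N, time in s.
With the tool pointing down it reaches from about 0.4 to 0.875 m from the base axis. Payload 19.3 kg.
Tool frame: the origin (TCP) lies at the very end of the fingers, on their centre line; the grasp point (between the pads) lies 19 mm behind it; z points along the fingers, y is the line along which they close (so a half turn about z gives the same grasp; the last joint's range is limited). The gripper opens to 85 mm and grips with 20 to 120 N. Pads are 22 mm wide; open, the fingers measure 114 mm over their backs; the gripper's body (76 mm by 85 mm) begins 54 mm behind the grasp point. The pads swing forward as they close: fully open they stand 13 mm farther back than shut.
Start: joints at [1.254, 0.521, -0.036, 1.599, 0.021, 1.021, -0.113], TCP at [0.153, -0.606, 0.231] pointing down, gripper open.
Joint ranges: [-2.91, 2.91], [-0.3, 2.13], [-1.5, 1.42], [0.17, 2.43], [-1.26, 4.41], [0.16, 1.93], [-2.52, 2.52]. Speed limits (rad/s): [1.89, 1.89, 2.39, 2.39, 3.01, 3.01, 3.01].

### API

Orientations are given as [roll, pitch, yaw] about the fixed x, y, z axes, in that order (R = Rz(yaw) Ry(pitch) Rx(roll)).
In Python, from workcell import monitor, viewer, bot gives the robot as it stands.
- The arm moves only by the tool move_arm, never from a script. Its arguments are lists of equal length, an entry for each row: "gripper": the opening, from 0 (shut) to 1 (fully open); "linear": the shift along the tool's x, y, z in cm, a list of three; "twist": the turn about the tool's z in degrees. A call has 1 to 8 rows; each row shifts and turns the commanded pose from where the row before left it, along the tool's axes as they then stand; what a row does not reach is not made up. A row lasts 1/10 s, in which the tool goes at most 50 mm and 8.59 degrees, less where a joint would pass 70% of its speed; a pose out of reach is approached as far as the arm can. A call with a gripper value outside its range is refused whole. The fingers move at their own pace and stop on an object; "squeeze" is the grip in N (left out, the last holds). Time passes only in rows, so rows that do not move let the fingers close. It gives the time, the measured TCP pose, the force, the opening and the grip force at its end, in the units of the state.
- monitor.observe(): the state, without advancing time (a new reading comes with each control period).
- viewer.grab_frame(name): name is "scene" or "top" or "wrist"; returns a dict with "img" (400x640x3 uint8, red, green, blue), "K" (3x3 intrinsics, pixels), "eye" and "rotation" of the camera in the world. Camera axes: x right, y up, looking along -z (the intrinsics and any distortion apply to the point x, -y, -z); pixel columns grow to the right and rows downward; lengths in m; the calibration is good to about 2 mm. A picture is of the moment at which its call begins. There is no depth.
- bot.job_done(): hands the job in; it is judged then, once.
The state is a dict: "clock": time; "qpos": joint angles; "qd": joint speeds; "joint_efforts": joint torques, N m; "position": TCP position; "tool_rot": TCP orientation; "force": force on the tool from outside, world axes, zero at the start; "moment": the same for the moment, N m; "grip_width": finger opening in m; "finger_force": force on a finger pad.
Only numpy, scipy, OpenCV 4.12 (cv2) and the standard library are available. Lean on these libraries where they do the work, as an engineer would, in place of code of your own. Each camera call takes 0.05 s, during which the arm holds its last target. There are 200 camera calls.

## Working session

There is one attempt and no reset: what is moved stays moved. The work goes in short steps, Python scripts to look and compute and a tool call to move; the robot and the scene stay as the last step left them, time stands still between calls to the robot, and variables do not carry over. Pictures are saved under pics/ and viewed, at most 10 in all, crops included, and the job is handed in when it is done.

Besides the shell and the picture viewer there is one more tool, called after "Call:" by a JSON object that holds its "api" and its "payload", one argument or row to a line. move_arm: Moves the arm, as the interface text tells. Its arguments: {"type":"object","properties":{"gripper":{"type":"array"},"linear":{"type":"array"},"twist":{"type":"array"},"squeeze":{"type":"number"}},"required":["gripper","linear","twist"]}

```bash
mkdir -p pics; ls; python3 - <<'E'
from workcell import monitor, viewer, bot
import cv2
s=monitor.observe()
print({k:s[k] for k in ("clock","position","tool_rot","force","grip_width")})
for n in ("scene","top"):
    f=viewer.grab_frame(n); cv2.imwrite(f"pics/{n}0.png",f["img"][:,:,::-1]); print(n,f["K"],f["eye"],f["rotation"],[k for k in f])
E
```

```text
pics
{'clock': 0.0, 'position': array([ 0.15258637, -0.60575023,  0.23072025]), 'tool_rot': array([-3.14046741e+00,  7.81340260e-05,  2.46833310e-01]), 'force': array([-0.75934378, -0.43545203,  0.08635204]), 'grip_width': 0.0848494937510575}
scene [[470.91903563   0.         314.72616183]
 [  0.         470.91903563 197.74851916]
 [  0.           0.           1.        ]] [ 1.43983223 -0.12328193  0.80547715] [ 0.88000105 -0.01562228  1.36438707] ['img', 'K', 'eye', 'rotation']
top [[409.20332395   0.         313.58791877]
 [  0.         409.20332395 203.96840913]
 [  0.           0.           1.        ]] [0.53503544 0.05277621 1.35035619] [ 0.0603526  -0.01662202 -1.54568922] ['img', 'K', 'eye', 'rotation']
```

View pics/scene0.png

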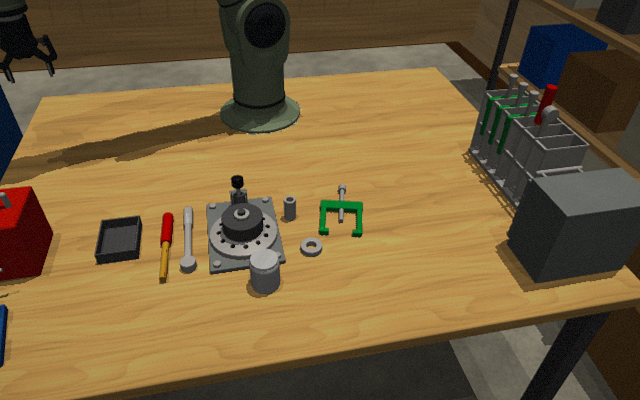

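View pics/top0.png

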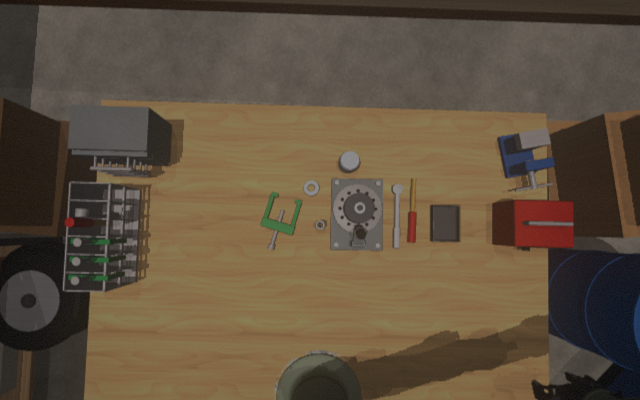

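The scene view shows the black knob at about (237,182) above the fixture, with the bell nut at (240,212). The top view shows the base plate spanning (331–382, 178–250), the bell at (359,207), and the knob at (361,231). Next I'll measure these with masks.

```bash
cat > h.py <<'E'
import numpy as np, cv2
from scipy.spatial.transform import Rotation as R
def ray(f,u,v):
    K=f["K"]; d=np.array([(u-K[0,2])/K[0,0],-(v-K[1,2])/K[1,1],-1.])
    d=R.from_euler("xyz",f["rotation"]).apply(d); return np.array(f["eye"]),d/np.linalg.norm(d)
def onz(f,u,v,z):
    e,d=ray(f,u,v); return e+d*(z-e[2])/d[2]
def tri(f1,p1,f2,p2):
    (a,d),(b,e)=ray(f1,*p1),ray(f2,*p2)
    t=np.linalg.lstsq(np.c_[d,-e],b-a,rcond=None)[0]; P,Q=a+t[0]*d,b+t[1]*e
    return (P+Q)/2,np.linalg.norm(P-Q)
def proj(f,X):
    c=R.from_euler("xyz",f["rotation"]).inv().apply(np.asarray(X)-f["eye"]); K=f["K"]
    return K[0,0]*c[0]/-c[2]+K[0,2], K[1,1]*c[1]/c[2]+K[1,2]
E
python3 - <<'E'
from workcell import viewer
from h import *
S,T=viewer.grab_frame("scene"),viewer.grab_frame("top")
def blobs(f,box,thr):
    x0,y0,x1,y1=box; v=f["img"][y0:y1,x0:x1].max(2); m=(v<thr).astype(np.uint8)
    n,l,st,c=cv2.connectedComponentsWithStats(m)
    for i in range(1,n):
        if st[i,4]>15: print(thr,st[i]+[x0,y0,0,0,0],c[i]+[x0,y0])
for t in (25,35,45,60): print("S");blobs(S,(225,170,260,245),t); print("T");blobs(T,(328,175,386,253),t)
# base plate in top: grey low saturation
h=cv2.cvtColor(T["img"],cv2.COLOR_RGB2HSV); m=((h[...,1]<60)).astype(np.uint8); k=np.zeros_like(m); k[170:258,326:388]=m[170:258,326:388]
n,l,st,c=cv2.connectedComponentsWithStats(k); i=1+st[1:,4].argmax()
cs,_=cv2.findContours((l==i).astype(np.uint8),cv2.RETR_EXTERNAL,cv2.CHAIN_APPROX_NONE)
r=cv2.minAreaRect(max(cs,key=cv2.contourArea)); print(r); b=cv2.boxPoints(r); w=np.array([onz(T,*p,.012) for p in b]); print(w, w.mean(0),np.linalg.norm(np.diff(w,axis=0),axis=1))
A=cv2.resize(S["img"][165:275,195:295],None,fx=5.4,fy=5.4,interpolation=3)
B=cv2.resize(T["img"][172:257,325:390],None,fx=5.4,fy=5.4,interpolation=3)
o=np.zeros((600,800,3),np.uint8);A=A[:,:430];o[:A.shape[0],:430]=A;o[:B.shape[0],440:440+B.shape[1]]=B
cv2.imwrite("pics/crop1.png",o[...,::-1])
E
```

```text
S
25 [232 176  11  13 108] [237.2037037  181.80555556]
25 [225 227  16  14  59] [230.91525424 234.3220339 ]
25 [241 228  19  13  88] [250.27272727 233.86363636]
T
S
35 [232 176  11  13 119] [237.13445378 181.69747899]
35 [233 193   7  11  34] [235.47058824 198.67647059]
35 [241 197   5   6  17] [243.         199.64705882]
35 [225 223  35  19 365] [242.57260274 233.63287671]
T
S
45 [232 176  11  13 125] [237.024 181.584]
45 [232 193  15  12 104] [238.49038462 199.        ]
45 [225 223  35  19 396] [242.56313131 233.61616162]
T
S
60 [231 176  17  30 293] [237.75085324 190.78498294]
60 [238 211   7   5  19] [241.36842105 213.36842105]
60 [225 222  35  20 428] [242.45794393 233.55841121]
T
60 [355 225  11  14  97] [360.04123711 232.25773196]
((356.5, 213.5), (51.0, 71.0), 0.0)
[[ 0.47101151 -0.02783593  0.012     ]
 [ 0.70356519 -0.02259365  0.012     ]
 [ 0.70814041 -0.19091837  0.012     ]
 [ 0.4750581  -0.19441351  0.012     ]] [ 0.5894438  -0.10894036  0.012     ] [0.23261277 0.16838689 0.23310851]
```

View pics/crop1.png

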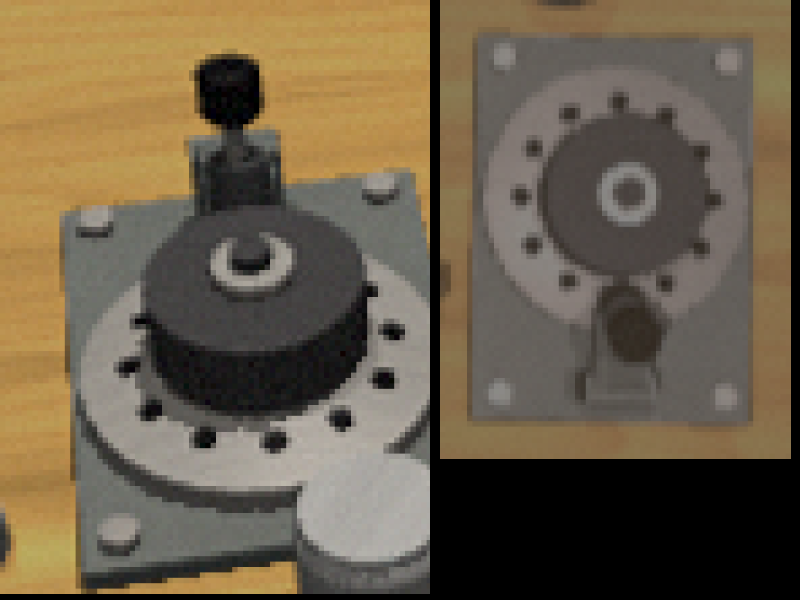

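The crop shows the knob clearly. In the scene view it is at about (237.2,181.7), and in the top view at about (360.9,232.5). The nut in the top view is at (359.8,207.6), and the four base screws are visible. I'll triangulate the knob and get the yaw from the screws and the disc centre.

```bash
python3 - <<'E'
from workcell import viewer
from h import *
S,T=viewer.grab_frame("scene"),viewer.grab_frame("top")
c=lambda x,y:(325+(x-440)/5.4-.4,172+y/5.4-.4)
# knob mask in top: brown-black, distinct from grey barrel
k,g=tri(S,(237.2,181.9),T,c(634,328)); print("knob",k,g)
w=[onz(T,*c(*p),.016) for p in ((504,57),(729,61),(498,393),(725,398))]
print(np.round(w,4)); 
for a,b in ((2,0),(3,1)): d=w[a-0]-w[b]; print("yaw",np.arctan2(*(w[b]-w[a])[1::-1]))
for a,b in ((0,1),(2,3)): d=w[b]-w[a]; print("yaw",np.arctan2(d[0],-d[1]))
n=onz(T,*c(628,192),.09); print("nut",n)
n2=onz(S,*(195+250/5.4-.4,165+245/5.4-.4),.09); print("nut S",n2)
print("knob-nut",k-n, "expected radius known? yaw from nut", np.arctan2(*(n-k)[1::-1]))
ko=onz(T,*c(634,328),.113); ks=onz(S,237.2,181.9,.113); print(ko,ks)
E
```

```text
knob [ 0.52803966 -0.11068986  0.11206303] 0.0012810169200940557
[[ 0.6898 -0.0406  0.016 ]
 [ 0.6911 -0.1776  0.016 ]
 [ 0.4865 -0.0414  0.016 ]
 [ 0.4868 -0.1784  0.016 ]]
yaw 0.003951113989067573
yaw 0.0037292684949490115
yaw 0.00915524684116096
yaw 0.002562769119158208
nut [ 0.60553991 -0.1080981   0.09      ]
nut S [ 0.60643828 -0.11114494  0.09      ]
knob-nut [-0.07750025 -0.00259176  0.02206303] expected radius known? yaw from nut 0.03342944471402165
[ 0.52811703 -0.10992469  0.113     ] [ 0.52909064 -0.11133559  0.113     ]
```

Knob at about (0.528,-0.1105,0.1125), against an expected height of 0.113, and yaw is about 0.01. I'll turn the tool to yaw ≈ 0 and approach above it.

Call:
{"api": "move_arm", "payload": {
  "gripper": [1,1,1,1,1,1,1,1],
  "linear": [
    [0,0,0],
    [0,0,0],
    [2,-2.6,0],
    [2,-2.6,0],
    [2,-2.6,0],
    [2,-2.6,0],
    [2,-2.6,0],
    [2,-2.6,0]
  ],
  "twist": [6.8,6.8,0,0,0,0,0,0]
}}

```text
clock: 1.1
position: [0.2718, -0.4478, 0.2314]
tool_rot: [3.141, -0.0, 0.009]
force: [0.8, -0.0, -0.1]
grip_width: 0.0849
finger_force: 0.0
```

Call:
{"api": "move_arm", "payload": {
  "gripper": [1,1,1,1,1,1,1,1],
  "linear": [
    [2,-2.6,0.2],
    [2,-2.6,0.2],
    [2,-2.6,0.2],
    [2,-2.6,0.2],
    [2,-2.6,0.2],
    [2,-2.6,0.2],
    [2,-2.6,0.2],
    [2,-2.6,0.2]
  ],
  "twist": [0,0,0,0,0,0,0,0]
}}

```text
clock: 1.9
position: [0.4299, -0.2383, 0.2153]
tool_rot: [3.141, -0.0, 0.009]
force: [0.7, -0.7, 1.6]
grip_width: 0.0855
finger_force: 0.0
```

Call:
{"api": "move_arm", "payload": {
  "gripper": [1,1,1,1,1,1,1],
  "linear": [
    [2,-2.6,0],
    [2,-2.6,0],
    [2,-2.6,0],
    [2,-2.6,0],
    [1.8,-2.3,0],
    [0,0,0],
    [0,0,0]
  ],
  "twist": [0,0,0,0,0,0,0]
}}

```text
clock: 2.6
position: [0.5259, -0.1114, 0.2151]
tool_rot: [3.142, 0.0, 0.01]
force: [0.2, 0.0, -0.8]
grip_width: 0.0852
finger_force: 0.0
```

```bash
python3 - <<'E'
from workcell import viewer,monitor
from h import *
s=monitor.observe(); print(s["position"],s["tool_rot"],s["force"])
f=viewer.grab_frame("wrist"); print(f["eye"],f["rotation"],proj(f,(0.528,-0.1105,0.1125)),proj(f,(.606,-.1095,.09)))
cv2.imwrite("pics/w1.png",f["img"][...,::-1]); np.save("w1.npy",f,allow_pickle=True)
E
```

```text
[ 0.52594166 -0.11135743  0.21510685] [3.14152836e+00 4.53831062e-04 1.03606074e-02] [ 0.21177526  0.00620966 -0.78549457]
[ 0.6001494  -0.11076879  0.35796469] [-2.93022725e-01  7.53022388e-04 -1.55989940e+00] (np.float64(320.66233698612956), np.float64(200.09468148312544)) (np.float64(320.510104355982), np.float64(109.49950681553429))
```

View pics/w1.png

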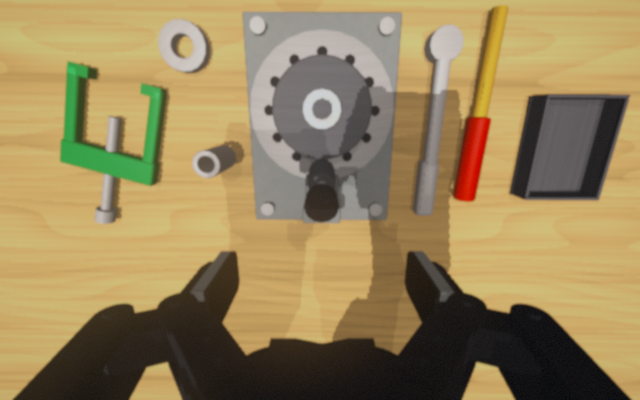

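The wrist view shows the knob at (321,201) and the nut at (321,109). My estimates project to (320.7,200.1) and (320.5,109.5), so they agree. Nothing stands beside the knob, so I'll descend.

Call:
{"api": "move_arm", "payload": {
  "gripper": [1,1,1,1,1,1,1,1],
  "linear": [
    [0.2,-0.1,2],
    [0,0,2],
    [0,0,2],
    [0,0,2],
    [0,0,2],
    [0,0,2],
    [0,0,0.3],
    [0,0,0]
  ],
  "twist": [0,0,0,0,0,0,0,0]
}}

```text
clock: 3.45
position: [0.5276, -0.1113, 0.0924]
tool_rot: [3.141, 0.001, 0.008]
force: [-0.2, 0.4, 1.2]
grip_width: 0.0855
finger_force: 0.0
```

```bash
python3 - <<'E'
from workcell import viewer,monitor
from h import *
s=monitor.observe(); print(s["position"],s["force"])
a=viewer.grab_frame("scene")["img"][140:240,185:295]; b=viewer.grab_frame("wrist")["img"][100:400,160:480]
o=np.zeros((400,780,3),np.uint8); o[:400,:440]=cv2.resize(a,None,fx=4,fy=4); o[:300,450:770]=b
cv2.imwrite("pics/c2.png",o[...,::-1])
E
```

```text
[ 0.52756175 -0.1113053   0.09237766] [-0.22158748  0.4345359   1.20732968]
```

View pics/c2.png

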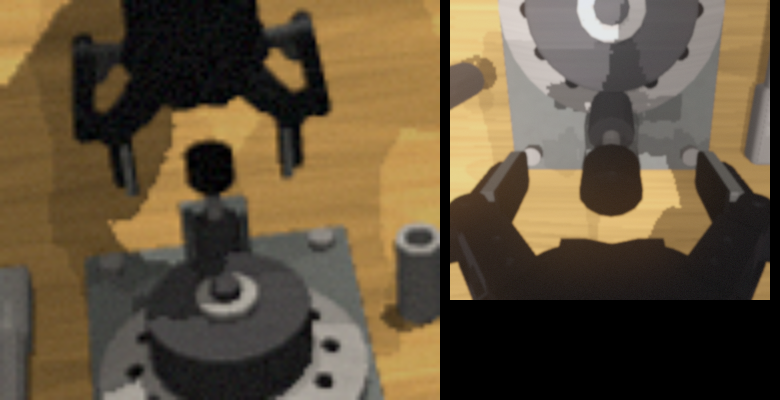

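The knob sits centred between the open fingers in both views: scene crop (210,167), and wrist crop (611,180) with the pads at 510 and 715. Closing now.

Call:
{"api": "move_arm", "payload": {
  "gripper": [0.6,0.3,0.1,0.1,0.1,0.1,0.1,0.1],
  "linear": [
    [0,0,0],
    [0,0,0],
    [0,0,0],
    [0,0,0],
    [0,0,0],
    [0,0,0],
    [0,0,0],
    [0,0,0]
  ],
  "twist": [0,0,0,0,0,0,0,0],
  "squeeze": 60
}}

```text
clock: 4.35
position: [0.5281, -0.1107, 0.0927]
tool_rot: [3.141, -0.0, 0.009]
force: [-3.1, -0.7, 8.8]
grip_width: 0.028
finger_force: 58.4
```

Call:
{"api": "move_arm", "payload": {
  "gripper": [0.1,0.1,0.1,0.1],
  "linear": [
    [-0.05,0,-0.19],
    [-0.05,0,-0.19],
    [0,0,0],
    [0,0,0]
  ],
  "twist": [0,0,0,0]
}}

```text
clock: 4.75
position: [0.5272, -0.1107, 0.0961]
tool_rot: [3.141, -0.0, 0.009]
force: [4.2, -2.1, -7.0]
grip_width: 0.0275
finger_force: 59.5
```

Call:
{"api": "move_arm", "payload": {
  "gripper": [0.1,0.1,0.1,0.1],
  "linear": [
    [-0.05,0,-0.19],
    [-0.05,0,-0.19],
    [0,0,0],
    [0,0,0]
  ],
  "twist": [0,0,0,0]
}}

```text
clock: 5.15
position: [0.5262, -0.1107, 0.0999]
tool_rot: [3.141, -0.0, 0.009]
force: [5.1, -3.2, -6.9]
grip_width: 0.0279
finger_force: 59.5
```

Call:
{"api": "move_arm", "payload": {
  "gripper": [0.1,0.1,0.1,0.1,0.1],
  "linear": [
    [-0.05,0,-0.19],
    [-0.05,0,-0.19],
    [-0.03,0,-0.1],
    [0,0,0],
    [0,0,0]
  ],
  "twist": [0,0,0,0,0]
}}

```text
clock: 5.65
position: [0.5249, -0.1107, 0.1046]
tool_rot: [3.142, -0.0, 0.009]
force: [6.1, -3.5, -7.7]
grip_width: 0.0275
finger_force: 59.6
```

```bash
cat > st.py <<'E'
from workcell import viewer,monitor
from h import *
s=monitor.observe(); u=np.array([-.259,0,.966]); p=s["position"]-[.5281,-.1107,.0927]
print("travel %.1f mm, off %s, pull %.1f"%(1e3*p@u,np.round(1e3*(p-u*(p@u)),1),-s["force"]@u),s["force"],s["grip_width"],s["clock"])
E
python3 st.py; python3 - <<'E'
from workcell import viewer
from h import *
a=viewer.grab_frame("scene")["img"][140:240,185:295]; b=viewer.grab_frame("wrist")["img"][100:400,160:480]
o=np.zeros((400,780,3),np.uint8); o[:400,:440]=cv2.resize(a,None,fx=4,fy=4); o[:300,450:770]=b
cv2.imwrite("pics/c3.png",o[...,::-1])
E
```

```text
travel 12.3 mm, off [0. 0. 0.], pull 9.0 [ 6.14359828 -3.45335617 -7.7130502 ] 0.02749825170278204 5.65
```

View pics/c3.png

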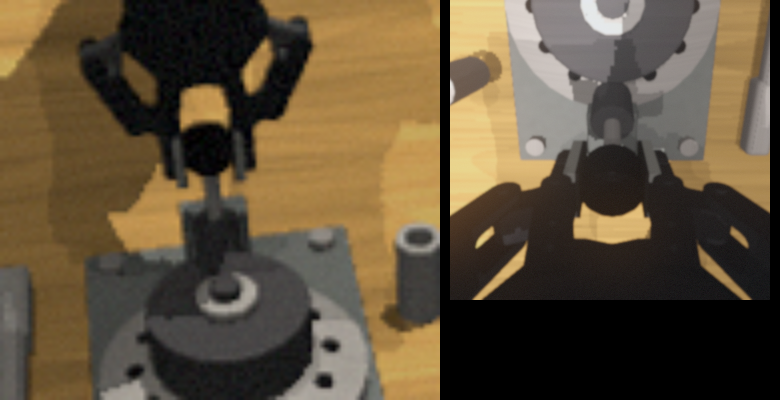

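The knob has risen with the fingers: the rod below it is visibly longer in the scene crop at (210,187). Pull is 9 N at 12.3 mm. From here I'll go in 1 mm steps.

Call:
{"api": "move_arm", "payload": {
  "gripper": [0.1,0.1,0.1,0.1],
  "linear": [
    [-0.03,0,-0.1],
    [0,0,0],
    [-0.02,0,-0.1],
    [0,0,0]
  ],
  "twist": [0,0,0,0]
}}

```text
clock: 6.15
position: [0.5244, -0.1106, 0.1066]
tool_rot: [3.142, -0.0, 0.009]
force: [5.3, -3.4, -9.0]
grip_width: 0.0276
finger_force: 59.6
```

```bash
python3 st.py
```

```text
travel 14.4 mm, off [0.1 0.1 0. ], pull 10.1 [ 5.29290968 -3.40054164 -8.98568517] 0.027599666922835695 6.15
```

Call:
{"api": "move_arm", "payload": {
  "gripper": [0.1,0.1,0.1],
  "linear": [
    [-0.03,0,-0.1],
    [0,0,0],
    [0,0,0]
  ],
  "twist": [0,0,0]
}}

```text
clock: 6.45
position: [0.5241, -0.1106, 0.1076]
tool_rot: [3.142, -0.0, 0.009]
force: [6.0, -2.9, -8.9]
grip_width: 0.0278
finger_force: 59.6
```

Call:
{"api": "move_arm", "payload": {
  "gripper": [0.1,0.1,0.1],
  "linear": [
    [-0.03,0,-0.1],
    [0,0,0],
    [0,0,0]
  ],
  "twist": [0,0,0]
}}

```text
clock: 6.75
position: [0.5239, -0.1107, 0.1086]
tool_rot: [3.142, -0.0, 0.009]
force: [5.3, -2.4, -8.4]
grip_width: 0.0281
finger_force: 59.6
```

```bash
python3 st.py
```

```text
travel 16.4 mm, off [0.1 0.  0. ], pull 9.5 [ 5.30085367 -2.43707171 -8.44351063] 0.02812057823380316 6.75
```

Call:
{"api": "move_arm", "payload": {
  "gripper": [0.1,0.1,0.1],
  "linear": [
    [-0.03,0,-0.1],
    [0,0,0],
    [0,0,0]
  ],
  "twist": [0,0,0]
}}

```text
clock: 7.05
position: [0.5236, -0.1107, 0.1096]
tool_rot: [3.142, -0.001, 0.009]
force: [5.9, -2.4, -8.6]
grip_width: 0.0278
finger_force: 59.6
```

Call:
{"api": "move_arm", "payload": {
  "gripper": [0.1,0.1,0.1],
  "linear": [
    [-0.03,0,-0.1],
    [0,0,0],
    [0,0,0]
  ],
  "twist": [0,0,0]
}}

```text
clock: 7.35
position: [0.5233, -0.1107, 0.1106]
tool_rot: [3.142, -0.001, 0.009]
force: [5.9, -2.9, -9.0]
grip_width: 0.0279
finger_force: 59.6
```

```bash
python3 st.py
```

```text
travel 18.5 mm, off [-0.  0. -0.], pull 10.2 [ 5.86544977 -2.92061852 -8.95863476] 0.02786250472903573 7.35
```

Call:
{"api": "move_arm", "payload": {
  "gripper": [0.1,0.1,0.1],
  "linear": [
    [-0.03,0,-0.1],
    [0,0,0],
    [0,0,0]
  ],
  "twist": [0,0,0]
}}

```text
clock: 7.65
position: [0.5231, -0.1106, 0.1115]
tool_rot: [3.142, -0.001, 0.009]
force: [6.9, -2.4, -11.4]
grip_width: 0.0275
finger_force: 59.8
```

Call:
{"api": "move_arm", "payload": {
  "gripper": [0.1,0.1,0.1],
  "linear": [
    [-0.03,0,-0.1],
    [0,0,0],
    [0,0,0]
  ],
  "twist": [0,0,0]
}}

```text
clock: 7.95
position: [0.5229, -0.1107, 0.1124]
tool_rot: [3.142, -0.001, 0.009]
force: [8.1, -3.7, -13.1]
grip_width: 0.0276
finger_force: 59.9
```

```bash
python3 st.py
```

```text
travel 20.4 mm, off [0. 0. 0.], pull 14.7 [  8.13676671  -3.7114742  -13.07264012] 0.027552756879048262 7.95
```

The stop was met at about 18.7 mm, and the pull jumped from 10.2 to 14.7 N. One more millimetre should bring it to mid-band.

Call:
{"api": "move_arm", "payload": {
  "gripper": [0.1,0.1,0.1,0.1,0.1],
  "linear": [
    [-0.03,0,-0.1],
    [0,0,0],
    [0,0,0],
    [0,0,0],
    [0,0,0]
  ],
  "twist": [0,0,0,0,0]
}}

```text
clock: 8.45
position: [0.5226, -0.1107, 0.1133]
tool_rot: [3.142, -0.001, 0.009]
force: [9.3, -3.4, -15.2]
grip_width: 0.0278
finger_force: 60.1
```

```bash
python3 st.py
```

```text
travel 21.4 mm, off [ 0.  0. -0.], pull 17.1 [  9.30886059  -3.37854392 -15.17606848] 0.027774246383402215 8.45
```

Call:
{"api": "move_arm", "payload": {
  "gripper": [0.1,0.1,0.1,0.1,0.1],
  "linear": [
    [0,0,0],
    [0,0,0],
    [0,0,0],
    [0,0,0],
    [0,0,0]
  ],
  "twist": [0,0,0,0,0]
}}

```text
clock: 8.95
position: [0.5226, -0.1107, 0.1133]
tool_rot: [3.142, -0.001, 0.009]
force: [9.8, -2.9, -14.2]
grip_width: 0.028
finger_force: 60.1
```

```bash
python3 - <<'E'
import runpy; runpy.run_path("st.py")
from workcell import viewer,bot,monitor
import cv2,numpy as np
f=viewer.grab_frame("scene")["img"]; cv2.imwrite("pics/end.png",f[...,::-1])
E
```

```text
travel 21.4 mm, off [ 0.  0. -0.], pull 16.3 [  9.80462438  -2.92048224 -14.22420666] 0.027953840489057507 8.95
```

View pics/end.png

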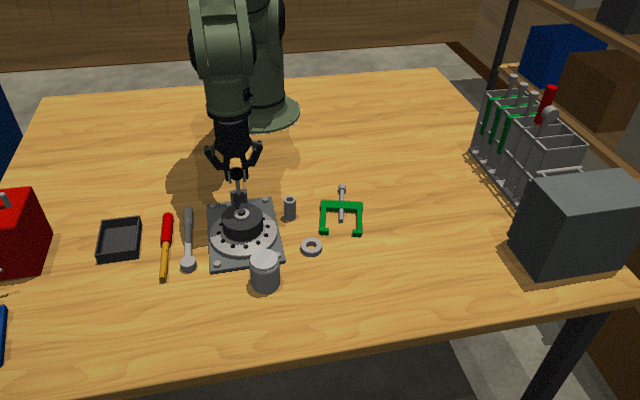

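The knob is held in the fingers at (237,174) with the rod drawn out, and all the bystanders are where they started. The pull is steady at about 16–17 N, so I'm handing in.

```bash
python3 -c "
from workcell import bot; print(bot.job_done())"
```

```text
the job is handed in; nothing more can be done
None
```

The job is handed in (no verdict was returned): the knob is held at about 60 N grip, the plunger is drawn back about 21 mm and rests on the rubber stop with a steady pull of 16–17 N, and the other things on the bench look unmoved in the last picture.

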